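Click the support-ring carrier onto its stand

ROBOT

A 6-joint arm with a two-finger parallel gripper is mounted at the origin on a cart in front of the work surface, level with it; the furniture and walls round the work are solid. World frame = base frame: x ahead of the robot, y to its left, z up, the work surface at z = 0. Lengths are in mm, angles in rad, forces in N, time in s.
With the tool pointing down it reaches from about 400 to 925 mm from the base axis. Payload 12.5 kg.
Tool frame: the origin (TCP) lies between the finger pads; the fingertips stand 11 mm ahead of it and the grasp point (between the pads) lies 8 mm behind it (env.tip_extent is the distance from the TCP to the fingertips, in mm); x points along the fingers, z is the direction in which the jaws open and shut, and the axes are right-handed (so a half turn about x gives the same grasp; the last joint's range is limited). The gripper opens to 95 mm and grips with 3 to 60 N. Pads are 20 mm wide; open, the fingers measure 119 mm over their backs; the gripper's body (75 mm by 180 mm) begins 59 mm behind the grasp point.
Start: joints at [-1.393, 0.491, 1.559, -0, 1.092, -0.106], TCP at [175.026, -600.009, 225.661] pointing down, gripper open.
Joint ranges: [-3.1, 3.1], [-0.84, 2.19], [0.05, 2.79], [-1.13, 4.28], [0.06, 2.93], [-2.69, 2.69]. Speed limits (rad/s): [2.22, 2.22, 2.79, 3.14, 3.14, 3.14].

INTERFACE

Orientations are given as [roll, pitch, yaw] about the fixed x, y, z axes, in that order (R = Rz(yaw) Ry(pitch) Rx(roll)).
In Python, from cell import status, imaging, env gives the robot as it stands. The module is installed in compiled form; this text tells all that it offers.
- The arm moves only by the tool apply_moves, never from a script. Its argument "increments" is a list of rows, each a list of 5 numbers: the closure, from 0 (fully open) to 1 (shut), then the shift along the tool's x, y, z in mm, then the turn about the tool's x in degrees. A call has 1 to 10 rows; each row shifts and turns the commanded pose from where the row before left it, along the tool's axes as they then stand; what a row does not reach is not made up. A row lasts 1/10 s, in which the tool goes at most 50 mm and 8.59 degrees, less where a joint would pass 70% of its speed; a pose out of reach is approached as far as the arm can. A call with a gripper value outside its range is refused whole. The fingers move at their own pace and stop on an object; the grip force is fixed at half the most. Time passes only in rows, so rows that do not move let the fingers close. It gives the time, the measured TCP pose, the force and the opening at its end, in the units of the state.
- status.state(): the state, without advancing time (a new reading comes with each control period).
- imaging.read_camera(name): name is "scene" or "side" or "wrist"; returns a dict with "pixels" (400x640x3 uint8, red, green, blue), "fovy" (degrees; the focal length in pixels is half the picture's height over the tangent of half this angle, whatever the lens; pixels are square), "cx", "cy" (the principal point, pixels), "R" (3x3) and "t" (3): a world point X has camera coordinates R X + t. Camera axes: x right, y down, z forward; pixel columns grow to the right and rows downward; lengths in mm; the calibration is good to about 2 mm. The wrist camera is an equidistant fisheye: a pixel r from the principal point sees the ray r / f radians off the axis. A picture is of the moment at which its call begins. There is no depth.
- env.job_done(): hands the job in, once; it reports no verdict.
The state is a dict: "t": time; "joints": joint angles; "qvel": joint speeds; "tau": joint torques, N m; "eef_pos": TCP position; "tcp_rot": TCP orientation; "ft_force": force on the tool from outside, world axes, zero at the start; "moment": the same for the moment, N m; "opening": opening from 0.0 (shut) to 1.0 (fully open).
Only numpy, scipy, OpenCV 4.12 (cv2) and the standard library are available. Lean on these libraries where they do the work, as an engineer would, in place of code of your own. Each camera call takes 0.05 s, during which the arm holds its last target. There are 200 camera calls.

TASK

Pick up the blue sleeve with the support ring, slide it down over the upright rod of the stand with the ring over the long front part of the foot plate, and press it gently past the sprung balls until it clicks and stays held down on its own, then let go. Feel your way: never press it on the stand harder than 20 N, do not let it drop down the rod, and leave the bottle, beaker and flask where they stand.

Things in the scene. Friction and masses are not known exactly. Their poses are not given: they have to be found in the camera images.
- stand: fixed stand: grey foot plate 150 x 100 x 12 mm, x -115 to +35 mm and y -50 to +50 mm of the origin, so its long front part lies along the stand's -x; an upright steel rod of 16 mm diameter rises at the origin (z = rod axis; origin at the underside of the plate). On the rod sits a dark catch collar (34 mm diameter) with an orange sprung ring and two sprung balls
- rod_top (a point): top of the rod, 163 mm above the stand's origin; its last 8 mm taper from 16 to 6 mm diameter. Below, the catch collar's top lies 35 to 75 mm above the origin, differing each time and not reported. Its two steel balls, 10 mm diameter, stand 3.5 mm proud of the rod on the stand's +y and -y sides, centres 17.6 mm above the collar's top, just above the orange ring (36 mm diameter)
- lift_ring (a joint): travel of the orange sprung ring, m: 0 = up, positive = pressed down, 0.0035 = hard end stop. Its spring pushes up with 2.6 N at 0 and 3.1 N at the stop, more than the carrier weighs, so only a clicked carrier holds it down, at about 0.0025
- carrier: blue upright square sleeve, 36 x 36 mm, 90 mm tall, 0.13 to 0.17 kg, standing on the bench; origin at the centre of its foot, z along the bore, which is open at both ends: 28 mm square inside, with a guide hole of 18.4 mm from 62 to 70 mm above the foot. Clicked, the foot is 8 mm above the catch collar's top, so 43 to 83 mm above the stand's origin
- carrier_grip (a point): on the bore axis, 78 mm above the carrier's foot: height at which to grip two opposite flat sides of the sleeve (36 mm apart); the sides are clear above 20 mm
- carrier_lip (a point): on the bore axis, 4 mm above the foot: rounded brass lip in the bore (18.5 mm inside). Pushed down, it meets the balls 11 mm above its clicked place: resistance jumps to about 7 to 10 N, fades over some 5 mm and turns into a pull downwards of 2 N or more (the click); the rest of the way it snaps by itself, even if let go. 1 mm below the clicked place is a hard stop
- ring_centre (a point): centre of the steel support ring (76 mm outside diameter, 8 mm bar, open) on the carrier: 77 mm from the bore axis along the carrier's -x, 4 mm above its foot
- dropper_bottle: bystander: small white dropper bottle with a red cap, 31 mm diameter, 94 mm tall, origin at its underside
- beaker: bystander: glass beaker, 59 mm diameter, 71 mm tall, origin at its underside
- blue_flask: bystander: volumetric flask with a blue stopper, 62 mm diameter, 180 mm tall, origin at its underside
Mind the look-alikes: they are no part of the job. There is more than one size of the carrier; the one meant has the size given above.

How it is judged:
By the outcome, as a careful person would: the job done as asked, in the order asked, and still so for the second after the job is handed in, with the robot touching nothing.
It also fails if it takes over 56 s, if anything falls off the work surface, if the arm or the gripper's body presses on something with over 40 N, if the wrist force passes 120 N, or if a joint passes its speed limit or range.

## Working session

There is one attempt and no reset: what is moved stays moved. The work goes in short steps, Python scripts to look and compute and a tool call to move; the robot and the scene stay as the last step left them, time stands still between calls to the robot, and variables do not carry over. Pictures are saved under pics/ and viewed, about 8 in all and at most 12, crops included, and the job is handed in when it is done.

Besides the shell and the picture viewer there is one more tool, called after "Emit:" by a JSON object that holds its "op" and its "data", one argument or row to a line. apply_moves: Moves the arm, as the interface text tells. Its arguments: {"type":"object","properties":{"increments":{"type":"array"}},"required":["increments"]}

```bash
mkdir -p pics
cat > h.py <<'E'
import numpy as np, cv2
from cell import status, imaging, env
def shot(n, f=None):
    c=imaging.read_camera(n)
    if f: cv2.imwrite('pics/'+f, c['pixels'][:,:,::-1])
    return c
def foc(c): return 200/np.tan(np.radians(c['fovy'])/2)
def ray(c,u,v,fish=False):
    f=foc(c); d=np.array([(u-c['cx'])/f,(v-c['cy'])/f,1.])
    if fish:
        r=np.hypot(d[0],d[1]); d=np.array([d[0]/r*np.sin(r),d[1]/r*np.sin(r),np.cos(r)]) if r>1e-9 else np.array([0,0,1.])
    R=np.array(c['R']);t=np.array(c['t'])
    return -R.T@t, R.T@d
def onz(c,u,v,z,fish=False):
    o,d=ray(c,u,v,fish); return o+d*(z-o[2])/d[2]
def proj(c,X,fish=False):
    p=np.array(c['R'])@np.array(X,float)+np.array(c['t']); f=foc(c)
    if fish:
        s=np.hypot(p[0],p[1]); th=np.arctan2(s,p[2]); return c['cx']+f*th*p[0]/s, c['cy']+f*th*p[1]/s
    return c['cx']+f*p[0]/p[2], c['cy']+f*p[1]/p[2]
def tri(r1,r2):
    (o1,d1),(o2,d2)=r1,r2; d1=d1/np.linalg.norm(d1);d2=d2/np.linalg.norm(d2)
    s=np.linalg.lstsq(np.c_[d1,-d2],o2-o1,rcond=None)[0]
    a=o1+s[0]*d1;b=o2+s[1]*d2; return (a+b)/2,np.linalg.norm(a-b)
E
python3 - <<'E'
from h import *
print(status.state(), env.tip_extent)
for n in('scene','side','wrist'):
    c=shot(n,n+'0.png'); print(n,c['fovy'],c['cx'],c['cy'],np.round(c['R'],3).tolist(),np.round(c['t'],1))
    R=np.array(c['R']);print(-R.T@np.array(c['t']))
E
```

```text
{'t': 0.0, 'joints': array([-1.39259618e+00,  4.91531367e-01,  1.55944547e+00, -1.48309743e-05,
        1.09168975e+00, -1.05629016e-01]), 'qvel': array([ 0.00012359, -0.0004479 , -0.00073931,  0.00086173,  0.00065946,
       -0.00071686]), 'tau': array([ 4.65129269e-03, -6.12628698e+01, -2.58183360e+01,  6.94482308e-02,
        4.81971412e-02, -1.26205978e-04]), 'eef_pos': array([ 174.9814079 , -599.7675079 ,  225.08062568]), 'tcp_rot': array([3.04821121, 1.56972231, 1.76125088]), 'ft_force': array([ 0.47133658, -0.59218605,  0.22692873]), 'moment': array([ 0.00609743,  0.01399844, -0.00927266]), 'opening': 0.9972547897356653} 11.0
scene 42.40695137920767 311.9326729122234 195.96644669488214 [[0.219, -0.975, 0.023], [-0.484, -0.13, -0.865], [0.847, 0.178, -0.501]] [-287.1  350.9 1592.4]
[-1116.11882427  -518.36852412  1107.60099416]
side 44.485320562629596 327.2501943523776 198.63494945244918 [[-0.953, -0.304, 0.005], [-0.144, 0.437, -0.888], [0.267, -0.847, -0.46]] [ 490.4  262.9 1814.3]
[  19.88546442 1570.6497869  1064.95054703]
wrist 65.70646984690485 316.43267334498876 195.85172417815585 [[0.28, -0.96, -0.001], [-0.92, -0.269, 0.286], [-0.275, -0.079, -0.958]] [-625.7  -33.2  391.9]
[ 252.29088117 -578.66847203  384.32588932]
```

View pics/scene0.png

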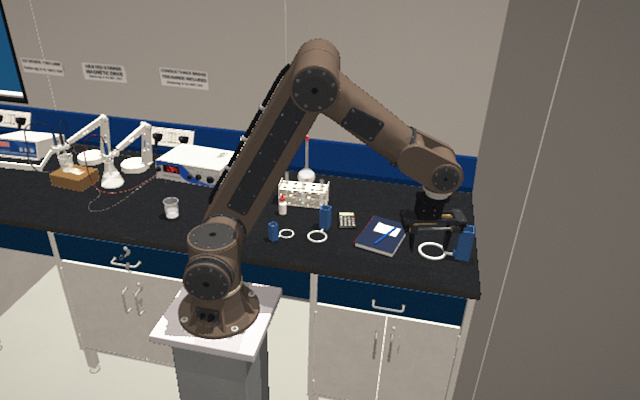

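View pics/side0.png

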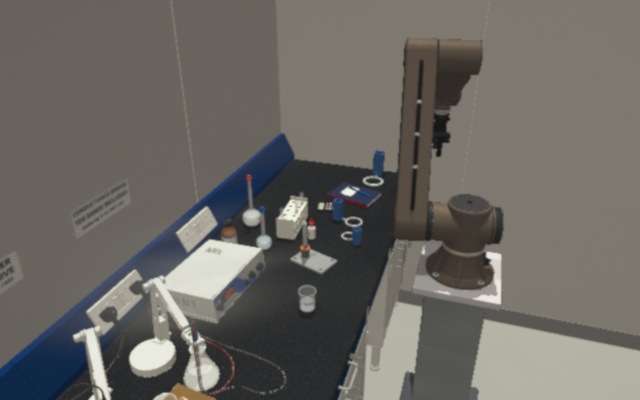

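The scene view shows three blue sleeves with rings: small at (273,231), medium at (325,217) and large at (465,243). The side view shows the same three at (357,235), (338,209) and (378,163). The stand shows only in the side view, rod near (305,235) and plate near (313,260), because the arm hides it in the scene view.

```bash
python3 - <<'E'
from h import *
C={}
for n in('scene','side'):
    c=C[n]=shot(n); hsv=cv2.cvtColor(c['pixels'],cv2.COLOR_RGB2HSV)
    m=cv2.inRange(hsv,(100,120,50),(125,255,255))
    k,l,s,cen=cv2.connectedComponentsWithStats(m)
    for i in range(1,k):
        x,y,w,h,a=s[i]
        if 60<a<1500 and y>130: print(n,i,x,y,w,h,a,cen[i].round(1), onz(c,x+w/2,y+h,0).round(0))
E
python3 - <<'E'
import cv2
a=cv2.imread('pics/side0.png')[140:290,210:400]; b=cv2.imread('pics/scene0.png')[170:270,250:400]
a=cv2.resize(a,None,fx=3.0,fy=3.0,interpolation=cv2.INTER_CUBIC); 
cv2.imwrite('pics/sidecrop.png',a)
E
```

```text
scene 10 85 136 15 10 115 [ 93.2 140.7] [ 962. 1054.    0.]
scene 11 124 136 17 17 141 [134.7 145.4] [941. 822.   0.]
scene 14 0 141 36 13 228 [ 18.8 146.2] [ 786. 1342.    0.]
scene 15 287 140 18 32 296 [298. 159.] [956.  -3.   0.]
scene 18 156 146 16 9 91 [162.2 149.4] [961. 665.   0.]
scene 21 455 155 22 38 505 [466.8 172.1] [ 959. -773.    0.]
scene 23 156 161 53 25 222 [182.  172.3] [696. 444.   0.]
scene 25 319 205 13 26 273 [324.7 216.9] [ 509. -233.    0.]
scene 27 268 221 11 21 181 [272.7 231.2] [389. -61.   0.]
scene 30 0 224 52 32 1092 [ 24.4 239.4] [ 90. 751.   0.]
scene 33 452 225 23 37 535 [464.  243.7] [ 440. -748.    0.]
scene 35 374 226 22 18 76 [383.1 236.3] [ 480. -465.    0.]
scene 55 241 263 69 36 1378 [278.5 279. ] [  89. -155.    0.]
side 2 373 152 11 24 194 [377.9 163.3] [ 464. -719.    0.]
side 5 333 199 11 22 198 [337.5 209.4] [ 529. -205.    0.]
side 9 353 228 9 17 131 [356.7 235.6] [402. -44.   0.]
```

View pics/sidecrop.png

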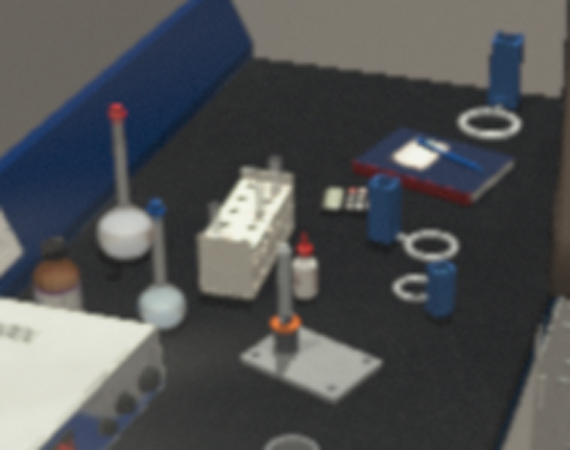

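The crop shows the stand: plate corners at crop (242,357), (300,322), (381,362) and (335,400), rod top near (284,243), rod foot near (287,350). The flask at (160,305) and the bottle at (305,275) stand near it. The medium sleeve is at (385,210), with its ring at (431,245).

```bash
cat >> h.py <<'E'
from scipy.spatial.transform import Rotation as Ro
def tool():
    s=status.state(); return np.array(s['eef_pos']), Ro.from_euler('xyz',s['tcp_rot']).as_matrix(), s
E
python3 - <<'E'
from h import *
p,R,s=tool(); print('tool axes cols\n',R.round(3))
sc=shot('scene'); sd=shot('side')
# ring + sleeve, medium
for n,c,win in(('scene',sc,(300,225,335,248)),('side',sd,(342,214,366,230))):
    x0,y0,x1,y1=win; hsv=cv2.cvtColor(c['pixels'],cv2.COLOR_RGB2HSV)[y0:y1,x0:x1]
    m=cv2.inRange(hsv,(0,0,110),(179,80,255))
    cs,_=cv2.findContours(m,cv2.RETR_EXTERNAL,cv2.CHAIN_APPROX_NONE)
    k=max(cs,key=cv2.contourArea); e=cv2.fitEllipse(k); u,v=e[0][0]+x0,e[0][1]+y0
    print(n,'ring',(u,v),e[1],onz(c,u,v,4).round(1), 'major mm', max(e[1])/foc(c)*np.linalg.norm(onz(c,u,v,4)-ray(c,u,v)[0]))
# sleeve centroid
P,g=tri(ray(sc,324.7,216.9),ray(sd,337.5,209.4)); print('medium centroid',P.round(1),g)
P,g=tri(ray(sc,272.7,231.2),ray(sd,356.7,235.6)); print('small centroid',P.round(1),g)
P,g=tri(ray(sc,464,243.7),ray(sd,377.9,163.3)); print('large centroid',P.round(1),g)
f=lambda u,v:(210+u/3,140+v/3)
for q in((242,357),(300,322),(381,362),(335,400)): print('plate',onz(sd,*f(*q),12).round(1))
print('rod top',onz(sd,*f(284,243),163).round(1))
print('flask base',onz(sd,*f(162,322),0).round(0),'bottle',onz(sd,*f(305,295),0).round(0),'beaker',onz(sd,307,308,0).round(0), onz(sc,171,216,0).round(0))
E
```

```text
tool axes cols
 [[-0.    0.96  0.28]
 [ 0.    0.28 -0.96]
 [-1.    0.   -0.  ]]
scene ring (317.3263740539551, 235.5476713180542) (12.960521697998047, 19.94929313659668) [ 465.3 -210.5    4. ] major mm 75.56758742082434
side ring (352.84089183807373, 221.42380952835083) (9.376090049743652, 18.5777645111084) [ 466.6 -213.9    4. ] major mm 80.6705842040755
medium centroid [ 538.9 -223.    45.2] 1.9164187970306157
small centroid [407.9 -53.4  36. ] 2.8783251941441974
large centroid [ 474.  -741.7   58.4] 5.7075086689687184
plate [613.  147.2  12. ]
plate [570.4  48.6  12. ]
plate [443.4 103.2  12. ]
plate [473.1 197.2  12. ]
rod top [569.1 106.1 163. ]
flask base [750.  88.   0.] bottle [593. -34.   0.] beaker [464. 379.   0.] [458. 383.   0.]
```

Emit:
{"op": "apply_moves", "data": {
  "increments": [
    [0,-7,40,-23,0],
    [0,-7,40,-23,0],
    [0,-7,40,-23,0],
    [0,-7,40,-23,0],
    [0,-7,40,-23,0],
    [0,-7,40,-23,0],
    [0,-7,40,-23,0],
    [0,-7,40,-23,0],
    [0,-7,40,-23,0],
    [0,-7,40,-23,0]
  ]
}}

```text
t: 1.35
eef_pos: [495.7, -265.6, 296.1]
tcp_rot: [0.414, 1.57, -0.873]
ft_force: [0.3, -0.5, 0.1]
opening: 1.0
```

Emit:
{"op": "apply_moves", "data": {
  "increments": [
    [0,0,27,-15,0],
    [0,0,27,-15,0],
    [0,0,0,0,8],
    [0,0,0,0,8],
    [0,0,0,0,8],
    [0,0,0,0,0],
    [0,0,0,0,0]
  ]
}}

```text
t: 2.05
eef_pos: [538.0, -223.3, 295.6]
tcp_rot: [0.065, 1.571, -1.637]
ft_force: [1.5, -0.1, 1.1]
opening: 1.002
```

Run:
```python
from h import *
p,R,s=tool(); print(p,R.round(3),s['joints'],s['t'],s['ft_force'])
c=shot('wrist','w1.png')
print(proj(c,p,True), [proj(c,x,True) for x in((538,-223,90),(466,-212,4))])
print(R.T@(-np.array(c['R']).T@np.array(c['t'])-p))
```

```text
[ 538.02380035 -223.26580625  295.62936727] [[-0.     0.991 -0.131]
 [-0.    -0.131 -0.991]
 [-1.     0.     0.   ]] [-5.06702233e-01  3.67245754e-01  1.57102075e+00 -4.64925960e-05
  1.20330569e+00  1.19504680e+00] 2.05 [ 1.45650714 -0.06761155  1.0861862 ]
(np.float64(314.06297525881666), np.float64(251.33073350634027)) [(np.float64(315.0550100675453), np.float64(173.51327533294918)), (np.float64(314.3635190538046), np.float64(207.7347512125656))]
[-159.19431314   80.67567243    1.33611702]
```

View pics/w1.png

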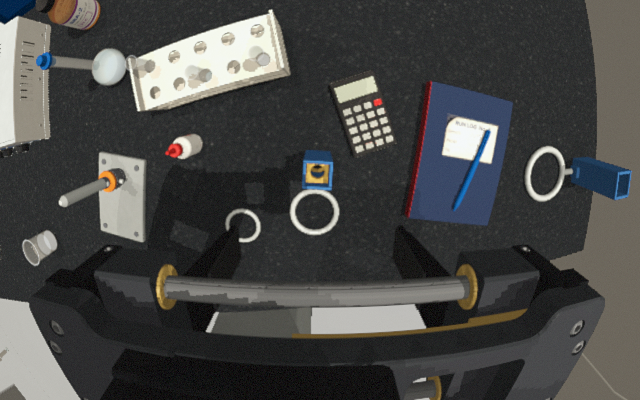

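The wrist view shows the wanted sleeve's top at (318,170) with its ring at (314,212). The stand plate spans (100-147,152-240), with the collar at (110,182) and the rod tip at (65,200). The bottle is at (185,147), the flask's blue stopper at (43,60) and the rack at (130-290,15-110).

```bash
cat >> h.py <<'E'
def mask(c,lo,hi,win,x=1):
    m=cv2.inRange(cv2.cvtColor(c['pixels'],cv2.COLOR_RGB2HSV),lo,hi); w=np.zeros_like(m); x0,y0,x1,y1=win; w[y0:y1,x0:x1]=1
    m=m*w; cs,_=cv2.findContours(m,cv2.RETR_EXTERNAL,cv2.CHAIN_APPROX_NONE); return m,max(cs,key=cv2.contourArea)[:,0,:]
def world(c,pts,z): return np.array([onz(c,u,v,z,True)[:2] for u,v in pts])
def circ(P):
    A=np.c_[2*P,np.ones(len(P))]; s=np.linalg.lstsq(A,(P**2).sum(1),rcond=None)[0]; return s[:2],np.sqrt(s[2]+s[:2]@s[:2])
E
python3 - <<'E'
from h import *
c=shot('wrist')
m,k=mask(c,(0,0,140),(179,60,255),(285,188,345,240))
ring,r=circ(world(c,k,4)); print('ring',ring,r)
m,k=mask(c,(95,100,30),(125,255,255),(295,145,340,192))
P=world(c,k,90); print('top rect',cv2.minAreaRect(P.astype(np.float32)), k.min(0),k.max(0))
m,k=mask(c,(0,0,100),(179,60,255),(92,145,155,245))
W=world(c,k,12); print('plate',cv2.boxPoints(cv2.minAreaRect(W.astype(np.float32))).round(1),cv2.minAreaRect(W.astype(np.float32)))
print('rod tip',onz(c,63,201,163,True).round(1),'rack corners',[onz(c,*q,60,True).round(0)[:2] for q in((140,108),(288,75))], 'flask top',onz(c,43,60,180,True).round(0),'bottle',onz(c,172,152,94,True).round(0))
a=c['pixels'][130:250,20:340,::-1]; cv2.imwrite('pics/w1c.png',cv2.resize(a,None,fx=2.5,fy=2.5,interpolation=cv2.INTER_CUBIC))
E
```

```text
ring [ 459.34890631 -210.63252869] 37.25858024366191
top rect ((541.665771484375, -226.4559783935547), (37.24846649169922, 49.20760726928711), 81.83357238769531) [302 150] [333 190]
plate [[440.2  95.6]
 [583.5  47.3]
 [621.4 159.9]
 [478.2 208.1]] ((530.83837890625, 127.70567321777344), (118.80559539794922, 151.15122985839844), 71.37503051757812)
rod tip [567.5 101.6 163. ] rack corners [array([661.,   9.]), array([ 662., -205.])] flask top [745.  74. 180.] bottle [592. -48.  94.]
```

View pics/w1c.png

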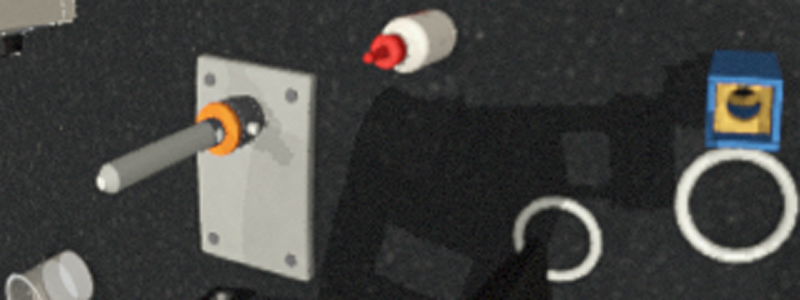

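Run:
```python
from h import *
c=shot('wrist')
hsv=cv2.cvtColor(c['pixels'],cv2.COLOR_RGB2HSV)
print(hsv[145:196:2,307,:].tolist()); 
m=cv2.inRange(hsv,(95,100,110),(125,255,255)); m[:145]=0;m[196:]=0;m[:,:295]=0;m[:,340:]=0
k=cv2.findNonZero(m)[:,0,:]; P=world(c,k,90); print(k.min(0),k.max(0),cv2.minAreaRect(P.astype(np.float32)))
top=onz(c,318,176,90,True)[:2]; ring=np.array([459.35,-210.63]); d=top-ring
print('top',top,'dist',np.linalg.norm(d),'yaw',np.degrees(np.arctan2(d[1],d[0])))
```

```text
[[60, 5, 47], [84, 31, 41], [110, 33, 46], [105, 155, 97], [106, 166, 92], [105, 144, 94], [106, 166, 95], [106, 167, 104], [104, 155, 191], [9, 50, 173], [21, 150, 199], [21, 147, 201], [21, 149, 202], [21, 152, 200], [21, 149, 209], [21, 148, 212], [21, 146, 219], [21, 150, 213], [21, 143, 195], [109, 123, 89], [106, 164, 98], [105, 153, 188], [100, 12, 124], [30, 12, 211], [27, 13, 208], [30, 21, 87]]
[302 160] [332 190] ((536.1744995117188, -225.37130737304688), (35.83900451660156, 36.97935485839844), 79.18206024169922)
top [ 534.47413662 -226.17390702] dist 76.71537621801343 yaw -11.690087528124119
```

Emit:
{"op": "apply_moves", "data": {
  "increments": [
    [0,0,-2.2,2.7,0],
    [0,40,0,0,3.5],
    [0,45,0,0,0],
    [0,45,0,0,0],
    [0,45,0,0,0],
    [0,25,0,0,0],
    [0,15,0,0,0],
    [0,10.5,0,0,0],
    [0,0,0,0,0],
    [0,0,0,0,0]
  ]
}}

```text
t: 3.2
eef_pos: [535.8, -225.9, 70.8]
tcp_rot: [1.141, 1.57, -0.625]
ft_force: [0.1, -0.7, 0.2]
opening: 1.0
```

Run:
```python
from h import *
p,R,s=tool(); print(p,R.round(3),s['t'],s['ft_force'])
c=shot('wrist','w2.png')
print(proj(c,p,True),proj(c,p+[0,0,20],True))
cv2.imwrite('pics/w2.png',c['pixels'][:,:,::-1])
```

```text
[ 535.76885987 -225.91671907   70.76772172] [[ 0.001  0.981 -0.195]
 [-0.    -0.195 -0.981]
 [-1.     0.001  0.   ]] 3.2 [ 0.13390336 -0.70790434  0.15638141]
(np.float64(314.0867238293073), np.float64(251.50255241216905)) (np.float64(313.8405581893265), np.float64(268.90393741078435))
```

View pics/w2.png

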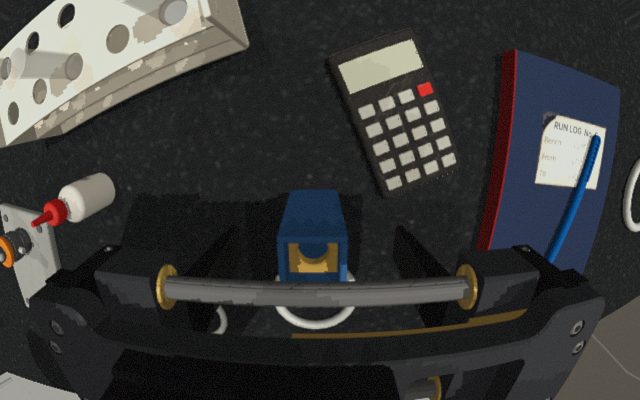

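The sleeve, columns 278-347 with its top at rows 237-280, sits centred between the open fingers and nothing is in their way. I close the gripper.

Emit:
{"op": "apply_moves", "data": {
  "increments": [
    [1,0,0,0,0],
    [1,0,0,0,0],
    [1,0,0,0,0],
    [1,0,0,0,0],
    [1,0,0,0,0],
    [1,0,0,0,0],
    [1,0,0,0,0],
    [1,0,0,0,0],
    [1,0,0,0,0],
    [1,0,0,0,0]
  ]
}}

```text
t: 4.25
eef_pos: [535.5, -225.6, 70.1]
tcp_rot: [-0.965, 1.571, -2.732]
ft_force: [1.0, 0.4, 0.7]
opening: 0.376
```

Emit:
{"op": "apply_moves", "data": {
  "increments": [
    [1,-5,0,0,0],
    [1,-15,0,0,0],
    [1,-30,0,0,0],
    [1,-30,0,0,0],
    [1,-30,0,0,0],
    [1,-30,0,0,0],
    [1,-30,0,0,0],
    [1,-20,0,0,0],
    [1,-10,0,0,0],
    [1,0,0,0,0]
  ]
}}

```text
t: 5.25
eef_pos: [535.7, -225.8, 271.2]
tcp_rot: [1.199, 1.569, -0.568]
ft_force: [-0.7, 0.3, -1.9]
opening: 0.376
```

Run:
```python
from h import *
p,R,s=tool(); print(p,R.round(3),s['t'],s['ft_force'],s['moment'],s['opening'])
c=shot('wrist','w3.png')
m=cv2.inRange(cv2.cvtColor(c['pixels'],cv2.COLOR_RGB2HSV),(95,100,130),(125,255,255)); m[:200]=0;m[300:]=0;m[:,:250]=0;m[:,380:]=0
k=cv2.findNonZero(m)[:,0,:];print(k.min(0),k.max(0)); P=world(c,k,p[2]+20); r=cv2.minAreaRect(P.astype(np.float32)); print(r)
b=cv2.boxPoints(r); print('box in tool yz',((np.c_[b,np.full(4,p[2])]-p)@R)[:,1:])
# stand
m,k=mask(c,(0,0,100),(179,60,255),(40,100,160,300)); print(k.min(0),k.max(0))
cv2.imwrite('pics/w3c.png',cv2.resize(c['pixels'][140:290,0:400,::-1],None,fx=2,fy=2,interpolation=cv2.INTER_CUBIC))
```

```text
[ 535.67666555 -225.76451916  271.15359787] [[ 0.002  0.981 -0.195]
 [-0.001 -0.195 -0.981]
 [-1.     0.002  0.001]] 5.25 [-0.67449173  0.33714123 -1.89082557] [0.04991791 0.06520232 0.04288028] 0.3755595867949458Traceback (most recent call last):
  File "<stdin>", line 5, in <module>
TypeError: 'NoneType' object is not subscriptable
```

Emit:
{"op": "apply_moves", "data": {
  "increments": [
    [1,0,-4,-14.5,0],
    [1,0,-8,-29,0],
    [1,0,-10.5,-38.5,0],
    [1,0,-12,-43.5,0],
    [1,0,-12,-43.5,0],
    [1,0,-12,-43.5,0],
    [1,0,-12,-43.5,0],
    [1,0,-10.5,-38.5,0],
    [1,0,-8,-29,0],
    [1,0,-4,-15.5,0]
  ]
}}

```text
t: 6.3
eef_pos: [508.9, 127.9, 268.9]
tcp_rot: [-1.395, 1.569, 3.123]
ft_force: [1.2, -0.4, -1.4]
opening: 0.379
```

Emit:
{"op": "apply_moves", "data": {
  "increments": [
    [1,0,0,0,4],
    [1,0,0,0,4.3],
    [1,0,0,0,0],
    [1,0,0,0,0],
    [1,0,0,0,0]
  ]
}}

```text
t: 6.8
eef_pos: [510.1, 125.0, 269.7]
tcp_rot: [-1.003, 1.57, -2.913]
ft_force: [-0.2, 0.2, -0.9]
opening: 0.378
```

Run:
```python
from h import *
p,R,s=tool(); print(p,R.round(3),s['t'],s['ft_force'],s['moment'],s['opening'],s['joints'].round(2))
c=shot('wrist','w4.png'); shot('scene','s4.png'); shot('side','d4.png')
print(proj(c,(568,104,163),True),proj(c,(568,104,12),True))
```

```text
[510.1021641  125.02615181 269.70573092] [[-0.001  0.943 -0.333]
 [-0.    -0.333 -0.943]
 [-1.    -0.001  0.   ]] 6.8 [-0.17296207  0.22945995 -0.91671746] [0.04498588 0.01006555 0.00126509] 0.3781375965475195 [ 0.11  0.3   1.74 -0.    1.1   2.02]
(np.float64(315.4473778486408), np.float64(128.50232836907185)) (np.float64(315.72300374586587), np.float64(120.32185991011586))
```

View pics/w4.png

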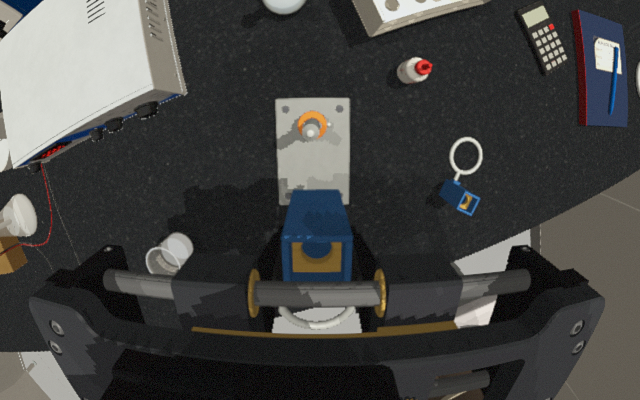

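The rod stands ahead of the held sleeve: rod tip near (311,131), plate columns 276-350, orange ring at (312,122). The sleeve's back face runs from its bottom edge at row 190 to its top edge near row 235. Next I measure the rod relative to the sleeve in this one image.

Run:
```python
from h import *
c=shot('wrist'); p,R,s=tool(); g=c['pixels']; hsv=cv2.cvtColor(g,cv2.COLOR_RGB2HSV)
print('plate cols', [(r,[int(x) for x in (np.flatnonzero((hsv[r,250:380,1]<60)&(hsv[r,250:380,2]>95))+250)[[0,-1]]]) for r in(105,115,150,165,180,188)])
b=((hsv[...,0]>95)&(hsv[...,0]<125)&(hsv[...,1]>100)).astype(np.uint8)
for r in range(186,242,4):
    x=np.flatnonzero(b[r,270:370])+270; print(r,(x[0],x[-1],(x[0]+x[-1])/2) if len(x) else None)
for u in(296,305,318,330,342): print('col',u, np.flatnonzero(b[170:300,u])[[0,-1]]+170, g[184:196,u,2].tolist(), g[228:244,u,2].tolist())
cv2.imwrite('pics/w4c.png',cv2.resize(g[100:160,280:345,::-1],None,fx=8,fy=8,interpolation=cv2.INTER_CUBIC))
```

```text
plate cols [(105, [275, 349]), (115, [276, 349]), (150, [277, 349]), (165, [278, 349]), (180, [279, 348]), (188, [279, 348])]
186 None
190 (np.int64(294), np.int64(337), np.float64(315.5))
194 (np.int64(292), np.int64(339), np.float64(315.5))
198 (np.int64(291), np.int64(340), np.float64(315.5))
202 (np.int64(290), np.int64(341), np.float64(315.5))
206 (np.int64(288), np.int64(344), np.float64(316.0))
210 (np.int64(287), np.int64(345), np.float64(316.0))
214 (np.int64(286), np.int64(346), np.float64(316.0))
218 (np.int64(285), np.int64(347), np.float64(316.0))
222 (np.int64(284), np.int64(348), np.float64(316.0))
226 (np.int64(282), np.int64(349), np.float64(315.5))
230 (np.int64(281), np.int64(351), np.float64(316.0))
234 (np.int64(281), np.int64(353), np.float64(317.0))
238 (np.int64(280), np.int64(357), np.float64(318.5))
col 296 [190 280] [161, 157, 143, 104, 98, 94, 86, 85, 85, 86, 84, 86] [86, 82, 81, 75, 81, 82, 77, 76, 81, 92, 89, 88, 86, 84, 68, 48]
col 305 [191 280] [162, 159, 159, 160, 160, 131, 100, 85, 85, 85, 87, 88] [84, 82, 86, 84, 82, 79, 70, 78, 81, 87, 91, 91, 88, 83, 75, 69]
col 318 [190 281] [141, 144, 143, 142, 135, 106, 86, 85, 83, 82, 82, 86] [63, 68, 69, 70, 70, 68, 69, 77, 86, 89, 90, 87, 86, 91, 87, 71]
col 330 [190 281] [142, 144, 145, 145, 141, 109, 88, 82, 85, 86, 82, 87] [72, 68, 68, 72, 69, 66, 69, 76, 83, 90, 91, 88, 85, 77, 68, 62]
col 342 [204 280] [144, 146, 142, 143, 141, 142, 146, 144, 142, 131, 111, 107] [69, 69, 67, 71, 68, 66, 72, 76, 84, 87, 90, 85, 84, 79, 67, 61]
```

View pics/w4c.png

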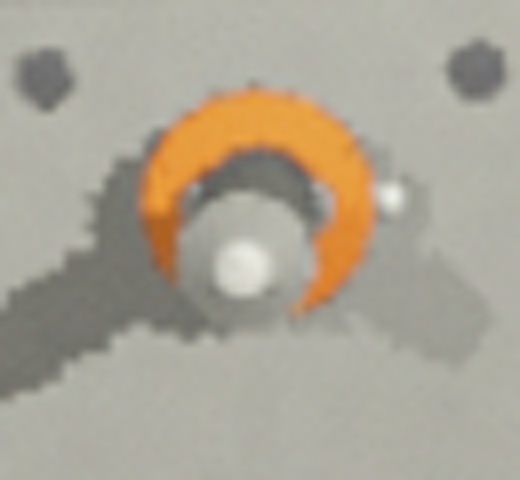

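Rod tip's flat top is at crop (243,267), image pixel (309.9,132.9). The orange ring is centred near crop (260,200). The sleeve's bottom edge is at row 189, columns 294-337.

Run:
```python
from h import *
c=shot('wrist'); p,R,s=tool()
T=lambda u,v,z:(R.T@(onz(c,u,v,z,True)-p)).round(2)
tip=T(309.9,132.9,163); eb=T(315.5,189,p[2]-70); et=T(316,235.5,p[2]+20)
print('tip',tip,'foot back edge',eb,'top back edge',et)
print('foot corners',T(293.5,190,p[2]-70),T(337.5,190,p[2]-70))
L=np.array([T(x,r,12)[1:] for r,x in((105,274.5),(115,275.5),(150,276.5),(165,277.5),(180,278.5),(188,278.5))])
Rr=np.array([T(x,r,12)[1:] for r,x in((105,349.5),(115,349.5),(150,349.5),(165,349.5),(180,348.5),(188,348.5))])
for q in(L,Rr): k=np.polyfit(q[:,0],q[:,1],1); print('edge slope deg',np.degrees(np.arctan(k[0])),'z at tip y',np.polyval(k,tip[1]))
print('holes', T(280+45/8-.5,100+79/8-.5,12),T(280+476/8-.5,100+72/8-.5,12), 'orange', T(280+258/8-.5,100+202/8-.5,70),'plate back edge',T(312,98,12))
print('world tip',onz(c,309.9,132.9,163,True),p,s['t'])
# other views: sleeve & rod tip
for n in('scene','side'):
    k=shot(n); print(n,'proj foot',np.round(proj(k,p-[0,0,70]),1),'rodtip',np.round(proj(k,onz(c,309.9,132.9,163,True)),1))
```

```text
tip [107.06  57.83  -4.23] foot back edge [70.   18.07  0.65] top back edge [-20.    19.15   1.12]
foot corners [ 70.    17.29 -16.28] [70.   17.28 17.56]
edge slope deg -1.3751367251879192 z at tip y -53.62743712975528
edge slope deg -0.4408356905558459 z at tip y 45.846480845331115
holes [258.06  76.88 -40.35] [258.07  77.88  31.47] orange [200.06  59.26  -4.  ] plate back edge [258.06  91.83  -4.46]
world tip [566.27087106 109.53433959 163.        ] [510.35631243 124.88749024 270.06452539] 7.05
scene proj foot [234.5 173.3] rodtip [243.7 175.8]
side proj foot [318.1 217.1] rodtip [305.1 221.6]
```

Emit:
{"op": "apply_moves", "data": {
  "increments": [
    [1,0,14,-1.2,0],
    [1,0,18,-1.5,0],
    [1,0,16,-1.4,0],
    [1,0,9.8,-0.8,-0.9],
    [1,5,0,0,0],
    [1,10,0,0,0],
    [1,10,0,0,0],
    [1,5,0,0,0],
    [1,0,0,0,0],
    [1,0,0,0,0]
  ]
}}

```text
t: 8.15
eef_pos: [566.4, 110.4, 240.2]
tcp_rot: [0.958, 1.571, -0.938]
ft_force: [-0.3, 0.2, -1.0]
opening: 0.378
```

Run:
```python
from h import *
p,R,s=tool(); print(p,R.round(3),s['t'],s['ft_force'],s['moment'],s['opening'])
A=[]
for n in('scene','side'):
    k=shot(n); u,v=map(int,proj(k,p-[0,0,60])); A.append(cv2.resize(k['pixels'][v-50:v+50,u-40:u+40,::-1],None,fx=5,fy=5,interpolation=cv2.INTER_CUBIC)); print(n,u,v)
cv2.imwrite('pics/pair.png',np.hstack(A))
```

```text
[566.43244914 110.36444367 240.19143025] [[ 0.     0.948 -0.319]
 [-0.    -0.319 -0.948]
 [-1.     0.     0.   ]] 8.15 [-0.26406343  0.22053214 -0.98183036] [ 0.0243986   0.05454628 -0.0296707 ] 0.3780649289782523
scene 243 171
side 304 217
```

View pics/pair.png

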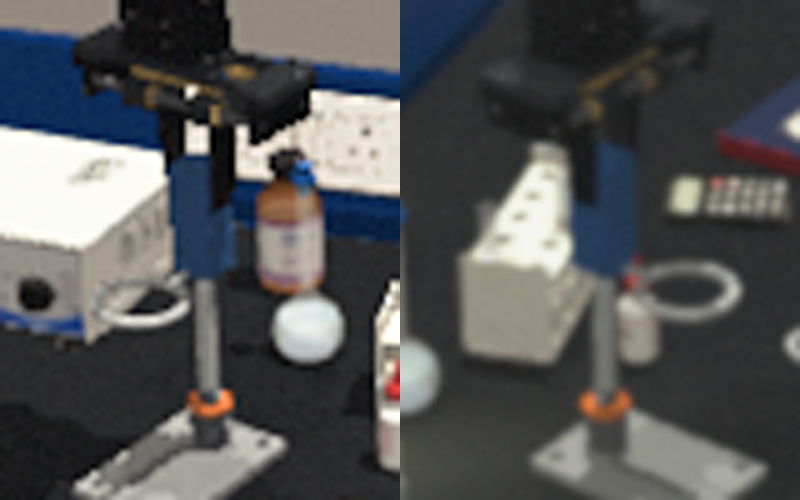

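Both views show the sleeve straight above the rod. In the left one (scene) the sleeve is at (200,215) with the rod below it; in the right one (side) it is at (605,210). The ring points over the long front of the plate. I start lowering slowly and watch the force.

Emit:
{"op": "apply_moves", "data": {
  "increments": [
    [1,2,0,0,0],
    [1,2,0,0,0],
    [1,2,0,0,0],
    [1,2,0,0,0],
    [1,2,0,0,0],
    [1,2,0,0,0],
    [1,0,0,0,0]
  ]
}}

```text
t: 8.95
eef_pos: [566.4, 110.2, 227.8]
tcp_rot: [-1.016, 1.57, -2.912]
ft_force: [-1.2, -0.3, -1.3]
opening: 0.379
```

Run:
```python
from h import *
p,R,s=tool(); print(p,s['t'],(R.T@s['ft_force']).round(2),(R.T@s['moment']).round(3))
P=[]
for n in('scene','side'):
    k=shot(n); u,v=map(int,proj(k,p*[1,1,0]+[0,0,70])); m,q=mask(k,(5,150,120),(20,255,255),(u-20,v-25,u+20,v+25))
    M=cv2.moments(m,True); P.append(ray(k,M['m10']/M['m00'],M['m01']/M['m00'])); print(n,M['m00'],u,v,M['m10']/M['m00'],M['m01']/M['m00'])
print(tri(*P))
```

```text
[566.40040785 110.23942725 227.7703669 ] 8.95 [ 1.28 -1.07  0.63] [ 0.025  0.073 -0.035]
scene 26.0 244 196 245.1153846153846 201.46153846153845
side 25.0 305 243 304.36 247.96
(array([570.43517561, 109.75436412,  45.70115227]), np.float64(2.4309106343114264))
```

Emit:
{"op": "apply_moves", "data": {
  "increments": [
    [1,2,0,0,0],
    [1,3,0,0,0],
    [1,3,0,0,0],
    [1,3,0,0,0],
    [1,3,0,0,0],
    [1,3,0,0,0],
    [1,3,0,0,0],
    [1,3,0,0,0],
    [1,2,0,0,0],
    [1,0,0,0,0]
  ]
}}

```text
t: 10.05
eef_pos: [566.4, 110.2, 202.8]
tcp_rot: [-0.971, 1.57, -2.867]
ft_force: [-0.6, -1.3, -1.8]
opening: 0.377
```

Emit:
{"op": "apply_moves", "data": {
  "increments": [
    [1,2,0,0,0],
    [1,3,0,0,0],
    [1,3,0,0,0],
    [1,3,0,0,0],
    [1,3,0,0,0],
    [1,3,0,0,0],
    [1,3,0,0,0],
    [1,3,0,0,0],
    [1,2,0,0,0],
    [1,0,0,0,0]
  ]
}}

```text
t: 11.05
eef_pos: [566.4, 110.2, 177.8]
tcp_rot: [-0.97, 1.57, -2.866]
ft_force: [-0.4, 0.7, -0.5]
opening: 0.377
```

Emit:
{"op": "apply_moves", "data": {
  "increments": [
    [1,1,0,0,0],
    [1,2,0,0,0],
    [1,2,0,0,0],
    [1,2,0,0,0],
    [1,2,0,0,0],
    [1,1,0,0,0],
    [1,0,0,0,0]
  ]
}}

```text
t: 11.75
eef_pos: [566.4, 110.2, 167.9]
tcp_rot: [-0.823, 1.571, -2.72]
ft_force: [-0.4, 0.3, -1.5]
opening: 0.379
```

Emit:
{"op": "apply_moves", "data": {
  "increments": [
    [1,1,0,0,0],
    [1,2,0,0,0],
    [1,2,0,0,0],
    [1,2,0,0,0],
    [1,2,0,0,0],
    [1,1,0,0,0],
    [1,0,0,0,0]
  ]
}}

```text
t: 12.45
eef_pos: [566.4, 110.2, 157.9]
tcp_rot: [-0.86, 1.571, -2.756]
ft_force: [-0.2, -0.5, -1.3]
opening: 0.377
```

Emit:
{"op": "apply_moves", "data": {
  "increments": [
    [1,1,0,0,0],
    [1,2,0,0,0],
    [1,2,0,0,0],
    [1,2,0,0,0],
    [1,2,0,0,0],
    [1,1,0,0,0],
    [1,0,0,0,0]
  ]
}}

```text
t: 13.15
eef_pos: [566.4, 110.2, 147.9]
tcp_rot: [-0.851, 1.57, -2.747]
ft_force: [0.2, 0.1, -1.2]
opening: 0.376
```

Emit:
{"op": "apply_moves", "data": {
  "increments": [
    [1,1,0,0,0],
    [1,1,0,0,0],
    [1,1,0,0,0],
    [1,1,0,0,0],
    [1,1,0,0,0],
    [1,1,0,0,0],
    [1,1,0,0,0],
    [1,1,0,0,0],
    [1,0,0,0,0]
  ]
}}

```text
t: 14.05
eef_pos: [566.4, 110.2, 139.9]
tcp_rot: [-0.756, 1.571, -2.652]
ft_force: [0.1, 0.7, -1.0]
opening: 0.381
```

Emit:
{"op": "apply_moves", "data": {
  "increments": [
    [1,1,0,0,0],
    [1,1,0,0,0],
    [1,1,0,0,0],
    [1,1,0,0,0],
    [1,1,0,0,0],
    [1,1,0,0,0],
    [1,0,0,0,0]
  ]
}}

```text
t: 14.75
eef_pos: [566.4, 110.2, 133.9]
tcp_rot: [-0.764, 1.571, -2.66]
ft_force: [-0.2, -0.5, -0.9]
opening: 0.377
```

Emit:
{"op": "apply_moves", "data": {
  "increments": [
    [1,1,0,0,0],
    [1,1,0,0,0],
    [1,1,0,0,0],
    [1,1,0,0,0],
    [1,0,0,0,0]
  ]
}}

```text
t: 15.25
eef_pos: [566.4, 110.2, 129.9]
tcp_rot: [-0.641, 1.571, -2.537]
ft_force: [-0.0, -0.3, -2.0]
opening: 0.374
```

Emit:
{"op": "apply_moves", "data": {
  "increments": [
    [1,1,0,0,0],
    [1,1,0,0,0],
    [1,1,0,0,0],
    [1,0,0,0,0]
  ]
}}

```text
t: 15.65
eef_pos: [566.7, 110.4, 127.8]
tcp_rot: [2.04, 1.57, 0.144]
ft_force: [-0.4, 0.7, 6.0]
opening: 0.379
```

Emit:
{"op": "apply_moves", "data": {
  "increments": [
    [1,1,0,0,0],
    [1,0,0,0,0]
  ]
}}

```text
t: 15.85
eef_pos: [566.7, 110.3, 126.6]
tcp_rot: [1.951, 1.57, 0.055]
ft_force: [-0.8, 0.4, 2.1]
opening: 0.377
```

Emit:
{"op": "apply_moves", "data": {
  "increments": [
    [1,1,0,0,0],
    [1,0,0,0,0]
  ]
}}

```text
t: 16.05
eef_pos: [566.5, 110.3, 125.1]
tcp_rot: [1.68, 1.571, -0.216]
ft_force: [1.0, 0.0, 0.3]
opening: 0.376
```

Emit:
{"op": "apply_moves", "data": {
  "increments": [
    [1,1,0,0,0],
    [1,0,0,0,0]
  ]
}}

```text
t: 16.25
eef_pos: [566.4, 110.2, 123.7]
tcp_rot: [-0.965, 1.57, -2.861]
ft_force: [-0.2, 0.3, -2.0]
opening: 0.373
```

Emit:
{"op": "apply_moves", "data": {
  "increments": [
    [1,1,0,0,0],
    [1,0,0,0,0]
  ]
}}

```text
t: 16.45
eef_pos: [566.2, 110.2, 122.6]
tcp_rot: [-1.035, 1.57, -2.931]
ft_force: [-0.5, 0.5, -3.8]
opening: 0.375
```

Emit:
{"op": "apply_moves", "data": {
  "increments": [
    [1,1,0,0,0],
    [1,0,0,0,0]
  ]
}}

```text
t: 16.65
eef_pos: [566.2, 110.2, 121.6]
tcp_rot: [-1.077, 1.57, -2.973]
ft_force: [-0.1, 0.7, -6.1]
opening: 0.375
```

Emit:
{"op": "apply_moves", "data": {
  "increments": [
    [1,1,0,0,0],
    [1,0,0,0,0]
  ]
}}

```text
t: 16.85
eef_pos: [566.3, 110.2, 120.8]
tcp_rot: [-1.093, 1.57, -2.989]
ft_force: [0.1, 1.2, -7.4]
opening: 0.377
```

Emit:
{"op": "apply_moves", "data": {
  "increments": [
    [1,1,0,0,0],
    [1,0,0,0,0]
  ]
}}

```text
t: 17.05
eef_pos: [566.3, 110.2, 119.8]
tcp_rot: [-1.021, 1.57, -2.917]
ft_force: [0.5, 1.4, -7.5]
opening: 0.377
```

Emit:
{"op": "apply_moves", "data": {
  "increments": [
    [1,1,0,0,0],
    [1,0,0,0,0]
  ]
}}

```text
t: 17.25
eef_pos: [566.5, 110.4, 119.0]
tcp_rot: [-1.951, 1.571, 2.436]
ft_force: [0.5, 1.7, -6.5]
opening: 0.374
```

Emit:
{"op": "apply_moves", "data": {
  "increments": [
    [1,1,0,0,0],
    [1,0,0,0,0]
  ]
}}

```text
t: 17.45
eef_pos: [566.7, 110.3, 118.4]
tcp_rot: [1.911, 1.57, 0.015]
ft_force: [-0.8, 1.8, -1.0]
opening: 0.375
```

Emit:
{"op": "apply_moves", "data": {
  "increments": [
    [1,0.7,0,0,0],
    [1,0,0,0,0]
  ]
}}

```text
t: 17.65
eef_pos: [566.7, 110.3, 117.7]
tcp_rot: [1.919, 1.57, 0.023]
ft_force: [-0.8, 1.4, 2.0]
opening: 0.375
```

Emit:
{"op": "apply_moves", "data": {
  "increments": [
    [0.6,-0.5,0,0,0],
    [0.5,0,0,0,0],
    [0.4,0,0,0,0],
    [0.2,0,0,0,0],
    [0,0,0,0,0],
    [0,0,0,0,0],
    [0,0,0,0,0],
    [0,0,0,0,0],
    [0,0,0,0,0]
  ]
}}

```text
t: 18.55
eef_pos: [566.5, 110.2, 117.9]
tcp_rot: [0.378, 1.571, -1.518]
ft_force: [-0.2, 0.3, -0.6]
opening: 0.984
```

Emit:
{"op": "apply_moves", "data": {
  "increments": [
    [0,-5,0,0,0],
    [0,-15,0,0,0],
    [0,-25,0,0,0],
    [0,-30,0,0,0],
    [0,-30,0,0,0],
    [0,-30,0,0,0],
    [0,-20,0,0,0],
    [0,0,-30,0,0],
    [0,0,-30,0,0],
    [0,0,0,0,0]
  ]
}}

```text
t: 19.55
eef_pos: [507.1, 130.2, 273.7]
tcp_rot: [-1.689, 1.571, 2.699]
ft_force: [0.8, 0.1, 0.1]
opening: 1.0
```

Run:
```python
from h import *
p,R,s=tool(); print(p,s['t'],s['ft_force'].round(2),s['opening'])
w=shot('wrist'); A=[cv2.resize(w['pixels'][20:260,190:460,::-1],(360,320))]
for n in('scene','side'):
    k=shot(n); u,v=map(int,proj(k,(566.5,110.3,90))); A.append(cv2.resize(k['pixels'][v-40:v+40,u-27:u+27,::-1],(216,320),interpolation=cv2.INTER_CUBIC)); print(n,u,v)
    m,q=mask(k,(100,120,40),(125,255,255),(u-15,v-25,u+15,v+25)); M=cv2.moments(m,True); A.append(None); A.pop(); (ce)=(M['m10']/M['m00'],M['m01']/M['m00']); print(ce,M['m00'])
    globals().setdefault('P',[]).append(ray(k,*ce))
print(tri(*P))
cv2.imwrite('pics/end.png',np.hstack(A))
```

```text
[507.11817872 130.17258002 273.74668348] 19.55 [0.79 0.13 0.07] 1.000147232623809
scene 244 192
(244.09411764705882, 191.51764705882354) 255.0
side 305 238
(303.9896907216495, 237.33505154639175) 194.0
(array([570.0096262 , 111.33211221,  92.81794704]), np.float64(4.643011578708583))
```

View pics/end.png

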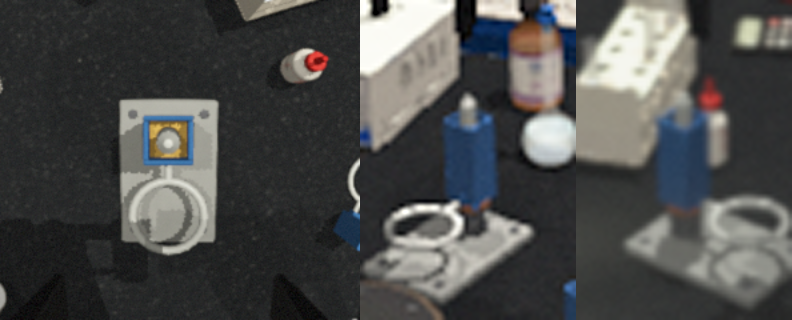

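The last picture shows the sleeve upright on the rod, with a sliver of orange ring at its foot. The support ring lies over the long front part of the plate at (168,215), the bottle stands in place, and the gripper is clear.

```bash
python3 -c "
from h import *
print(env.job_done())"
```

```text
the job is handed in; nothing more can be done
None
```

The medium blue sleeve (90 mm tall, 76 mm ring) is on the rod with its ring over the long front of the foot plate. It went past the sprung balls, the gripper let go, and I handed the job in at about 20 s.

- **Forces:** There was no noticeable side load on the way down. The sleeve met the balls at about TCP z 128 mm, and the resistance rose by about 7 N. It then faded and became a downward pull of up to about 6 N, which vanished near z 118 mm, about 10 mm below first contact. The highest upward reading was about 6 N. I read the force only at the end of each move, so short peaks between readings are not ruled out.
- **After letting go:** The wrist force returned to about zero and the sleeve stayed down, with its foot about 48 mm above the bench by the camera estimate. The bottle, beaker and flask looked undisturbed, and nothing came near them.
- **What disagreed or was not checked:**
  - The two fixed cameras disagreed by 4.6 mm on the final sleeve position, more than the 2 mm calibration.
  - The orange ring's travel was not measured, so the click is judged from the force pattern and the sleeve staying down.
  - I did not measure the final positions of the bystanders.

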